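Assemble the counter lantern on the round mat

ROBOT

A 6-joint arm with a two-finger parallel gripper is mounted at the origin on the work surface. World frame = base frame: x ahead of the robot, y to its left, z up, the work surface at z = 0. Lengths are in m, angles in rad, forces in N, time in s.
With the tool pointing down it reaches from about 0.275 to 0.875 m from the base axis. Payload 12.5 kg.
Tool frame: the origin (TCP) lies at the very end of the fingers, on their centre line; the grasp point (between the pads) lies 19 mm behind it; z points along the fingers, y is the line along which they close (so a half turn about z gives the same grasp; the last joint's range is limited). The gripper opens to 85 mm and grips with 20 to 120 N. Pads are 22 mm wide; open, the fingers measure 114 mm over their backs; the gripper's body (76 mm by 85 mm) begins 54 mm behind the grasp point. The pads swing forward as they close: fully open they stand 13 mm farther back than shut.
Start: joints at [1.127, 0.351, 1.652, -0, 1.139, -0.085], TCP at [0.193, 0.515, 0.211] pointing down, gripper open.
Joint ranges: [-2.75, 2.75], [-0.79, 2.1], [0.01, 2.65], [-1.57, 4.71], [0.07, 3.14], [-2.87, 2.87]. Speed limits (rad/s): [2.22, 2.22, 2.79, 3.14, 3.14, 3.14].

INTERFACE

Orientations are given as a 3x3 rotation matrix whose columns are the frame's x, y, z axes.
In Python, from bench import manip gives the robot as it stands. Calls block until the motion is done:
- manip.move_ptp(position, orientation): joint-space move of the TCP to a pose.
- manip.move_l(position, attitude=None, max_speed=0.15): straight line of the TCP; attitude=None keeps the orientation; max_speed is the mean speed in m/s.
- manip.move_j(angles): joint-space move.
- manip.set_gripper(opening, effort=None): opening from 0.0 (shut) to 1.0 (fully open); effort is the grip in N (None keeps the last); returns when the fingers have stopped.
- manip.dwell(seconds).
- manip.inverse_kinematics(position, orientation): joint angles nearest the present ones, or None.
- manip.grab_frame(name): name is "scene" or "top" or "wrist"; returns (picture, depth): 384x512x3 uint8, red, green, blue; 384x512 float32, m along the optical axis (not along the pixel's ray), 0 where there is no reading.
- manip.get_calibration(name): a dict with "camera_matrix" (3x3 intrinsics, pixels), "k1" (the pictures are not rectified: a ray, as slopes to the right and down, at radius r is drawn at 1 + k1 r^2 times it, then the intrinsics apply), "R" (3x3) and "t" (3): a world point X has camera coordinates R X + t. Camera axes: x right, y down, z forward; pixel columns grow to the right and rows downward; lengths in m; the calibration is good to about 2 mm. A picture is of the moment at which its call begins: read the wrist's pose just before it. get_calibration takes no time and is no camera call; for the wrist camera it gives the pose at the moment of the call.
A pose or a line that the arm cannot do raises manip.Unreachable and nothing moves.
- manip.sign_off(): hands the job in; it is judged then, once.
Trained networks look in the newest picture that a camera, given by its name, has taken for a name from the list of things; names that differ only in an ending like _2 or _b are one class to them, and where a whole thing is asked for, a point or a joint stands for the part that bears it (a point fixed in the world has none). Each returns a list of dicts, best first, with "confidence" (0 to 1); they miss things now and then, are a little off and sometimes report something else, mostly with a low value. They report only what shows in the picture. A call takes as long as a camera call. They do not tell look-alikes from the thing itself.
- manip.look_for(camera, name): "at" ([x, y, z] in m, in world coordinates, good to about 4 mm: the middle of the surface that is visible of it).
Readings, each from a call of its own:
- manip.current_time(): time.
- manip.current_qpos(): joint angles.
- manip.current_joint_vel(): joint speeds.
- manip.current_joint_torque(): joint torques, N m.
- manip.current_ee_pos(): TCP position.
- manip.current_tcp_rot(): TCP orientation.
- manip.current_force(): force on the tool from outside, world axes, zero at the start.
- manip.current_ft_torque(): the same for the moment, N m.
- manip.current_grip_width(): opening from 0.0 (shut) to 1.0 (fully open).
- manip.current_grip_force(): force on a finger pad.
Only numpy, scipy, OpenCV 4.12 (cv2) and the standard library are available. Lean on these libraries where they do the work, as an engineer would, in place of code of your own. Each camera call takes 0.05 s, during which the arm holds its last target. There are 200 camera calls.

TASK

Put the counter lantern together on the round cork mat: first stand the brass base in the middle of that mat, then stand the thin candle in the base's cup, lower the white shade gently over the candle until it sits on the base, and close it with the brass cap on top. Everything must end upright, properly seated and let go; leave the fat candle and the two wine glasses standing where they are.

Things in the scene. Friction and masses are not known exactly. Their poses are not given: they have to be found in the camera images.
- base: Brass lantern base, round: a flat flange 90 mm across and 8 mm thick with an upright cup on its middle, 46 mm outside diameter, its rim 34 mm above the underside. The cup is open at the top: 38 mm inside diameter, its floor 20 mm above the underside. Loose, stands upright, about 0.3 kg; best gripped across the cup's outside. Origin: centre of the underside, z up.
- thin_candle: The slimmer of two cream-coloured LED candles: cylinder 30 mm in diameter and 64 mm high with a small yellow flame tip reaching 73 mm (the tip is not solid). Loose, stands upright, about 0.08 kg. It stands in the base's cup, on the cup's floor. Origin: centre of the underside, z up.
- shade: White porcelain lantern shade: plain upright tube open at both ends, 62 mm outside and 54 mm inside diameter, 100 mm high. Loose, stands upright, about 0.2 kg. It goes over candle and cup and stands on the base's flange, its underside 8 mm above the base's. Origin: centre of its lower end, z up.
- cap: Brass lantern cap: disc 72 mm across with dark vent dots, top face 14 mm above the underside; a dark wooden knob to grip, 20 mm in diameter, rises to 41.5 mm; below the disc a plug 44 mm in diameter, 8 mm high, on which it stands. About 0.15 kg. Seated, the plug is in the tube and the disc on its rim: origin 92 mm above the shade's. Origin: centre of the plug's underside, z up.
- round_mat: Round cork mat, 110 mm across, 5 mm thick, fixed to the counter: where the lantern is to stand. Origin: centre of its underside (its top is 5 mm higher), z up.
- square_mat: Square cork mat, 95 mm by 95 mm, 5 mm thick, fixed to the counter; not used. Origin: centre of its underside.
- fat_candle: The fatter of the two cream LED candles: cylinder 50 mm in diameter and 50 mm high with a yellow tip to 61 mm; too wide for the cup, to be left alone. Loose. Origin: centre of the underside.
- glass1: Clear stemmed wine glass, 155 mm high, foot 64 mm across, bowl 65 mm across at its widest. Loose, to be left standing. Origin: centre of the underside of its foot.
- glass2: A second clear wine glass, the same as the first: 155 mm high, 65 mm across. Loose, to be left standing. Origin: centre of the underside of its foot.
Mind the look-alikes: they are no part of the job. What is shaped like the glass2 but black or turquoise is not meant.

How it is judged:
By the outcome, as a careful person would: the job done as asked, in the order asked, and still so for the second after the job is handed in, with the robot touching nothing.
It also fails if it takes over 136 s, if anything falls off the work surface, if the arm or the gripper's body presses on something with over 40 N, if the wrist force passes 120 N, or if a joint passes its speed limit or range.

## Working session

There is one attempt and no reset: what is moved stays moved. The work goes in short steps, each a Python script; the robot and the scene stay as the last script left them, time stands still between calls to the robot, and variables do not carry over. Pictures are saved under pics/ and viewed, at most 14 in all, crops included, and the job is handed in when it is done.

```bash
ls; mkdir -p pics; python3 - <<'E'
from bench import manip
import cv2,numpy as np
for c in ["scene","top"]:
    p,d=manip.grab_frame(c); cv2.imwrite(f"pics/{c}0.png",p[:,:,::-1]); np.save(f"pics/{c}0.npy",d)
    k=manip.get_calibration(c); print(c,k)
    for n in ["base","thin_candle","shade","cap","round_mat","square_mat","fat_candle","glass1"]:
        print(n,[(np.round(r["at"],3).tolist(),round(r["confidence"],2)) for r in manip.look_for(c,n)])
print(manip.current_time())
E
```

```text
pics
scene {'camera_matrix': array([[413.55023817,   0.        , 251.66118489],
       [  0.        , 413.55023817, 190.47517594],
       [  0.        ,   0.        ,   1.        ]]), 'k1': -0.09924231932861162, 'R': array([[ 0.02645854,  0.9995712 ,  0.01254423],
       [ 0.67043136, -0.00843539, -0.7419236 ],
       [-0.74149965,  0.02804026, -0.67036707]]), 't': array([-0.03293243, -0.31498763,  1.42207485])}
base [([0.519, -0.407, 0.009], 0.75)]
thin_candle [([0.631, -0.211, 0.045], 0.65), ([0.524, -0.408, 0.009], 0.64)]
shade [([0.372, -0.306, 0.07], 0.7)]
cap [([0.508, 0.4, 0.016], 0.44)]
round_mat [([0.473, -0.09, 0.003], 0.85), ([0.634, -0.215, 0.045], 0.17)]
square_mat [([0.661, 0.003, 0.005], 0.68)]
fat_candle [([0.498, 0.108, 0.041], 0.56)]
glass1 [([0.699, 0.133, 0.104], 0.93), ([0.376, 0.287, 0.107], 0.86), ([0.634, 0.24, 0.107], 0.79), ([0.601, 0.124, 0.125], 0.75), ([0.665, 0.355, 0.105], 0.65)]
top {'camera_matrix': array([[430.79187669,   0.        , 249.38847412],
       [  0.        , 430.79187669, 192.16298034],
       [  0.        ,   0.        ,   1.        ]]), 'k1': -0.1567218691324354, 'R': array([[-0.02244978, -0.99962732,  0.01553186],
       [-0.99683479,  0.02119652, -0.07662313],
       [ 0.07626535, -0.01720287, -0.99693914]]), 't': array([0.01186275, 0.52426453, 1.13556294])}
base [([0.512, -0.409, 0.007], 0.65)]
thin_candle [([0.621, -0.213, 0.068], 0.64)]
shade []
cap [([0.52, 0.414, 0.015], 0.91)]
round_mat [([0.467, -0.092, 0.005], 0.86)]
square_mat [([0.658, -0.006, 0.002], 0.82)]
fat_candle [([0.488, 0.123, 0.049], 0.82)]
glass1 [([0.615, 0.241, 0.096], 0.82), ([0.651, 0.355, 0.098], 0.8), ([0.584, 0.133, 0.085], 0.77), ([0.676, 0.138, 0.097], 0.57), ([0.358, 0.281, 0.094], 0.56)]
0.9
```

View pics/scene0.png

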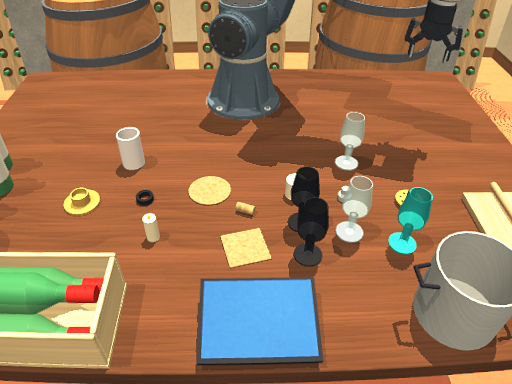

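View pics/top0.png

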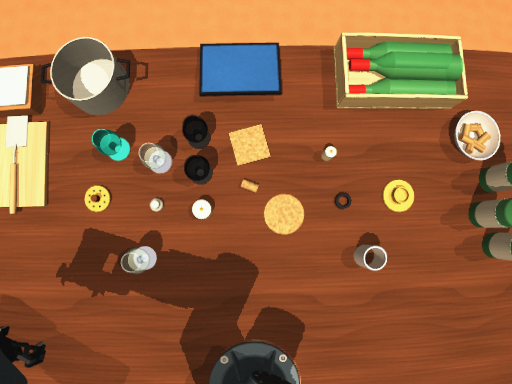

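The scene picture shows the base at (82,200), shade (130,150), thin candle (151,228), round mat (210,190), fat candle (292,186), and the cap partly hidden behind the turquoise glass at (403,198). The top picture agrees: base (399,196), shade (371,258), thin candle (330,152), mat (284,214), cap (97,198). Next I'll measure centres from the depth.

```bash
cat > h.py <<'E'
import numpy as np, cv2
from scipy.optimize import least_squares
from bench import manip
def cloud(cal,d):
    K=cal["camera_matrix"]; h,w=d.shape
    uv=np.stack(np.meshgrid(np.arange(w),np.arange(h)),-1).reshape(-1,1,2).astype(float)
    s=cv2.undistortPoints(uv,K,np.array([cal["k1"],0,0,0.])).reshape(-1,2)
    z=d.reshape(-1,1); P=np.hstack([s*z,z])
    X=(P-cal["t"])@cal["R"]; X[d.ravel()<=0]=np.nan
    return X.reshape(h,w,3)
def sel(X,c,rad,z0,z1):
    with np.errstate(invalid='ignore'):
        return (np.hypot(X[...,0]-c[0],X[...,1]-c[1])<rad)&(X[...,2]>z0)&(X[...,2]<z1)
def hullc(P):  # min enclosing circle
    c,r=cv2.minEnclosingCircle(P[:,:2].astype(np.float32)); return np.array(c),r
def down(yaw):  # tool down, closing axis y at angle yaw(+90) : x axis at yaw
    c,s=np.cos(yaw),np.sin(yaw)
    return np.array([[c,s,0],[s,-c,0],[0,0,-1.]])
E
python3 - <<'E'
from h import *
G={"base":((.515,-.408),.06,[(.004,.014),(.028,.038)]),"thin":((.625,-.212),.03,[(.058,.068),(.02,.06)]),"shade":((.365,-.306),.05,[(.092,.105),(.03,.09)]),
"cap":((.515,.408),.045,[(.010,.018),(.035,.045)]),"mat":((.47,-.091),.07,[(.003,.008)]),"fat":((.493,.117),.04,[(.045,.055)])}
for c in ["top","scene"]:
    d=np.load(f"pics/{c}0.npy"); X=cloud(manip.get_calibration(c),d)
    t=X[150:300,:].reshape(-1,3); print(c,"table z",np.nanmedian(t[:,2]),np.nanstd(t[:,2][abs(t[:,2])<.01]))
    for n,(p,r,S) in G.items():
        for z0,z1 in S:
            P=X[sel(X,p,r,z0,z1)]
            if len(P)>5:
                q,R=hullc(P); print(n,z0,len(P),"mec",q.round(4),round(2*R,4),"mean",P.mean(0).round(4))
E
```

```text
top table z 0.0007521985721621623 0.002469250700232021
base 0.004 540 mec [ 0.5138 -0.4087] 0.1164 mean [ 0.5085 -0.41    0.0082]
base 0.028 82 mec [ 0.5078 -0.4116] 0.0464 mean [ 0.5083 -0.4116  0.0336]
thin 0.058 97 mec [ 0.6238 -0.2131] 0.0305 mean [ 0.6237 -0.2128  0.0639]
thin 0.02 43 mec [ 0.6229 -0.2131] 0.0298 mean [ 0.6167 -0.2051  0.0399]
shade 0.092 152 mec [ 0.3459 -0.3101] 0.0626 mean [ 0.3468 -0.3106  0.0989]
shade 0.03 289 mec [ 0.3453 -0.309 ] 0.0626 mean [ 0.3461 -0.309   0.0609]
cap 0.01 417 mec [0.5176 0.4181] 0.071 mean [0.5177 0.4173 0.014 ]
cap 0.035 35 mec [0.5172 0.4186] 0.0195 mean [0.517  0.4179 0.0404]
mat 0.003 1004 mec [ 0.4701 -0.0896] 0.1391 mean [ 0.4645 -0.0915  0.0053]
fat 0.045 271 mec [0.48   0.1274] 0.0499 mean [0.4809 0.1275 0.05  ]
scene table z 0.0005262145750435639 0.0020600001845461615
base 0.004 438 mec [ 0.5115 -0.4105] 0.0933 mean [ 0.5233 -0.4067  0.007 ]
base 0.028 96 mec [ 0.5114 -0.4108] 0.0483 mean [ 0.512  -0.4112  0.0317]
thin 0.058 116 mec [ 0.6289 -0.2116] 0.0309 mean [ 0.63   -0.2115  0.0628]
thin 0.02 176 mec [ 0.63   -0.2116] 0.0305 mean [ 0.6384 -0.2088  0.0406]
shade 0.092 123 mec [ 0.3501 -0.309 ] 0.0638 mean [ 0.351  -0.3099  0.0966]
shade 0.03 538 mec [ 0.3497 -0.3091] 0.0659 mean [ 0.3607 -0.3053  0.0646]
cap 0.01 132 mec [0.5136 0.4087] 0.0639 mean [0.5109 0.4011 0.0132]
cap 0.035 8 mec [0.5181 0.4159] 0.0173 mean [0.5172 0.4142 0.0397]
mat 0.003 798 mec [ 0.4647 -0.0913] 0.1206 mean [ 0.4714 -0.0894  0.0047]
fat 0.045 82 mec [0.4821 0.1222] 0.0483 mean [0.4833 0.1156 0.0495]
```

Both cameras agree with each other and with the given sizes to about 4 mm. I'll look at the mat and base with the wrist camera from close by.

```bash
python3 - <<'E'
from h import *
print(manip.current_tcp_rot().round(2).tolist())
p=manip.current_ee_pos(); manip.move_l([p[0],p[1],.32])
for n,c,S in [("mat",(.465,-.091),[(.003,.008)]),("base",(.5096,-.411),[(.005,.012),(.028,.038)])]:
    y=np.arctan2(c[1],c[0])
    manip.move_ptp([c[0],c[1],.30],down(y))
    manip.dwell(.3); cal=manip.get_calibration("wrist"); im,d=manip.grab_frame("wrist")
    cv2.imwrite(f"pics/w_{n}.png",im[:,:,::-1]); X=cloud(cal,d); np.savez(f"pics/w_{n}.npz",X=X,im=im)
    print(n,manip.current_qpos().round(2),manip.current_ee_pos().round(4),"cam",(-cal["R"].T@cal["t"]).round(3),manip.current_time())
    for z0,z1 in S:
        P=X[sel(X,c,.075,z0,z1)]
        if len(P)>5: q,R=hullc(P); print(z0,len(P),q.round(4),round(2*R,4),P.mean(0).round(4))
    hsv=cv2.cvtColor(im,cv2.COLOR_RGB2HSV)
    m=(hsv[...,2]>150)&(hsv[...,0]>12)&(hsv[...,0]<35)&(hsv[...,1]>60)&sel(X,c,.08,-.01,.05)
    m=cv2.morphologyEx(m.astype(np.uint8),cv2.MORPH_OPEN,np.ones((5,5)))>0
    q,R=hullc(X[m]); print("colour",q.round(4),round(2*R,4),m.sum())
E
```

```text
[[-0.94, 0.35, -0.0], [0.35, 0.94, 0.0], [0.0, 0.0, -1.0]]
mat [-0.29  0.13  1.72 -0.    1.3   1.47] [ 0.465  -0.0908  0.3   ] cam [ 0.541 -0.106  0.462] 4.4917
0.003 2466 [ 0.4672 -0.0907] 0.1097 [ 0.468  -0.0908  0.004 ]
colour [ 0.4658 -0.0905] 0.113 3100
base [-0.75  0.48  1.24  0.    1.42  1.5 ] [ 0.5098 -0.4105  0.3003] cam [ 0.57  -0.459  0.462] 6.0667
0.005 1388 [ 0.5102 -0.4135] 0.09 [ 0.5118 -0.4146  0.0068]
0.028 204 [ 0.5103 -0.4136] 0.046 [ 0.5101 -0.4137  0.0323]
colour [ 0.5081 -0.4129] 0.0936 2154
```

View pics/w_mat.png

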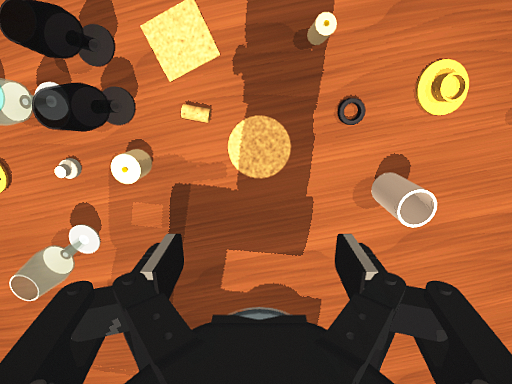

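View pics/w_base.png

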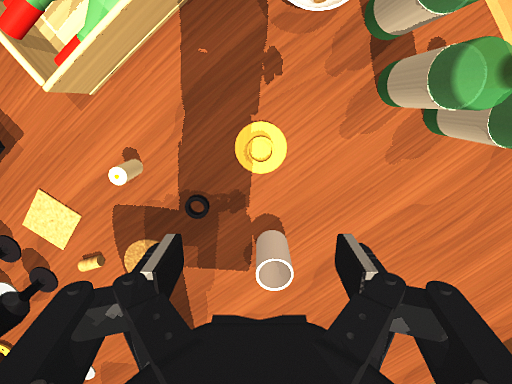

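Mat centre (0.466,-0.091) measures 110 mm across, as given. Base centre (0.509,-0.413) measures 90 and 46 mm, also as given. I'll centre the base by squeezing in two directions, then lift it and place it.

```bash
cat >> h.py <<'E'
def goto(p,yaw,ptp=True):
    p=np.array(p,float)
    c=[(y,manip.inverse_kinematics(p,down(y))) for y in (yaw,yaw+np.pi)]
    q0=manip.current_qpos(); c=[(np.abs(q-q0).max(),y) for y,q in c if q is not None]
    y=min(c)[1]; manip.move_ptp(p,down(y)); return y
def fz(): return manip.current_force().round(2)
def pick(c,z,hi=.30,pre=1.0,effort=20,grip=40):
    """squeeze across both directions so the thing is centred on the TCP, then lift"""
    y=np.arctan2(c[1],c[0])
    goto([*c,hi],y+np.pi/2); manip.set_gripper(pre)
    manip.move_l([*c,z+.06],max_speed=.3); manip.move_l([*c,z],max_speed=.1); 
    manip.set_gripper(0.,effort); print("w1",manip.current_grip_width(),fz())
    manip.set_gripper(pre); goto([*c,z],y)
    manip.set_gripper(0.,effort); print("w2",manip.current_grip_width(),fz())
    manip.set_gripper(0.,grip); f0=fz()
    manip.move_l([*c,z+.03],max_speed=.08); manip.move_l([*c,hi],max_speed=.3); manip.dwell(.3)
    print("held",manip.current_grip_width(),manip.current_grip_force(),f0,fz(),manip.current_time())
def lower(c,z,zmin,step=.001,dF=3.):
    """lower to z then in small steps until contact or zmin"""
    manip.move_l([*c,z],max_speed=.1); manip.dwell(.3); f=manip.current_force()[2]
    while z>zmin:
        z-=step; manip.move_l([*c,z],max_speed=.03); d=manip.current_force()[2]-f
        if abs(d)>dF: break
    print("lowered",round(z,4),"dF",round(d,2),manip.current_time()); return z
E
python3 - <<'E'
from h import *
b=(.509,-.413); m=(.466,-.0907)
pick(b,.011)
goto([*m,.30],np.arctan2(m[1],m[0])); manip.move_l([*m,.06],max_speed=.3)
lower(m,.021,.0145)
cal=manip.get_calibration("wrist"); im,_=manip.grab_frame("wrist"); cv2.imwrite("pics/w1.png",im[:,:,::-1])
print(manip.current_ee_pos())
E
```

```text
w1 0.000778343133294849 [-0.64  0.17 -0.19]
w2 0.2632129494254521 [ 0.09 -0.17  2.14]
held -0.0019321050885419808 0.0 [ 0.53 -1.2   0.35] [ 0.73  0.28 -0.31] 14.4667
lowered 0.014 dF -0.32 19.2417
[ 0.46596366 -0.09070309  0.01396498]
```

View pics/w1.png

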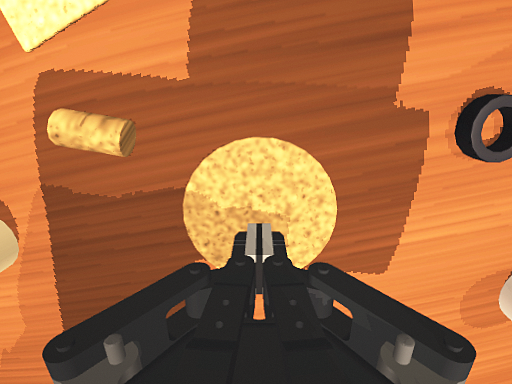

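That picture shows the gripper shut over an empty mat, fingertips at (260,230) and mat centre at (260,207). The grasp missed. I'll check where the tips really are against the calibration, and how the base stands.

```bash
python3 - <<'E'
from h import *
cal=manip.get_calibration("wrist"); im,d=manip.grab_frame("wrist")
p=manip.current_ee_pos(); R=manip.current_tcp_rot()
def proj(X):
    return cv2.projectPoints(np.array(X,float).reshape(-1,1,3),cv2.Rodrigues(cal["R"])[0],cal["t"],cal["camera_matrix"],np.array([cal["k1"],0,0,0.]))[0].reshape(-1,2).round(0).tolist()
print("tcp",proj(p),"front/back",proj(p+R[:,0]*.011),proj(p-R[:,0]*.011),"mat",proj([.466,-.0907,.005]))
X=cloud(cal,d); 
for v in range(200,300,8): print(v,((X[v,260]-p)@R).round(4),((X[v,252]-p)@R).round(4))
manip.move_l([p[0],p[1],.30],max_speed=.3)
manip.set_gripper(1.0)
g=(.509,-.413); 
manip.move_ptp([*g,.25],down(np.arctan2(g[1],g[0])))
manip.dwell(.3)
cal=manip.get_calibration("wrist"); im,d=manip.grab_frame("wrist"); X=cloud(cal,d); cv2.imwrite("pics/w2.png",im[:,:,::-1])
for z0,z1 in [(.005,.012),(.028,.038)]:
    P=X[sel(X,(.51,-.41),.15,z0,z1)]
    if len(P)>5: q,r=hullc(P); print(z0,len(P),q.round(4),round(2*r,4),P.mean(0).round(4))
print(manip.current_time())
E
```

```text
tcp [[259.0, 222.0]] front/back [[259.0, 207.0]] [[259.0, 237.0]] mat [[259.0, 217.0]]
200 [0.012  0.001  0.0107] [ 0.0119 -0.0046  0.0109]
208 [0.0062 0.001  0.0101] [ 0.0063 -0.0046  0.0098]
216 [0.0003 0.001  0.0097] [-0.0002 -0.0047  0.0108]
224 [ 0.0113  0.0008 -0.0259] [ 0.0114 -0.0037 -0.0261]
232 [ 0.0108  0.0008 -0.0346] [ 0.0108 -0.0035 -0.0346]
240 [ 0.0103  0.0008 -0.0423] [ 0.0115 -0.0032 -0.0445]
248 [ 0.0108  0.0008 -0.0509] [ 0.011  -0.003  -0.0513]
256 [ 0.0104  0.0007 -0.0572] [ 0.0099 -0.0029 -0.0564]
264 [ 0.0058  0.0007 -0.0566] [ 0.0121 -0.0027 -0.0659]
272 [ 0.0022  0.0007 -0.0578] [ 0.0117 -0.0026 -0.0709]
280 [-0.0033  0.0008 -0.0564] [ 0.0083 -0.0026 -0.0716]
288 [-0.0077  0.0008 -0.0567] [ 0.0007 -0.0027 -0.0671]
296 [-0.074   0.0011  0.0156] [-0.0028 -0.0028 -0.068 ]
0.005 1769 [ 0.5137 -0.3597] 0.1964 [ 0.5113 -0.4113  0.0068]
0.028 265 [ 0.5093 -0.413 ] 0.0458 [ 0.5097 -0.4131  0.0323]
22.825
```

View pics/w2.png

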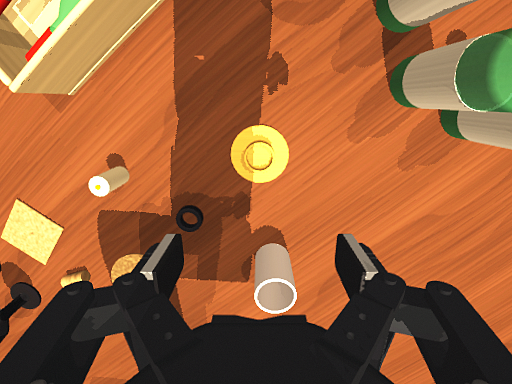

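The base still stands at (0.5093,-0.413), undisturbed. In the depth image the shut fingers appear to end about 22 mm short of the reported TCP. I'll check this by gently touching the bare table with them.

```bash
python3 - <<'E'
from h import *
c=(.42,-.22)
y=np.arctan2(c[1],c[0]); goto([*c,.2],y); manip.set_gripper(0.0)
manip.move_l([*c,.02],max_speed=.3)
lower(c,.012,-.035,step=.001,dF=2.)
print(manip.current_ee_pos(),fz(),manip.current_grip_width())
manip.move_l([*c,.05],max_speed=.1); print(manip.current_time())
E
```

```text
lowered -0.021 dF 13.28 34.0167
[ 0.42009344 -0.22005386 -0.02036101] [-3.68  1.76 13.27] -0.00644429362097949
34.875
```

The shut tips reach the table at a reported TCP of z = -0.0205, so they end 20.5 mm behind it. I'll shift all heights by that amount.

```bash
python3 - <<'E'
from h import *
b=(.5093,-.413); m=(.466,-.0907); T=.0205
pick(b,.010-T)
if manip.current_grip_width()>.3:
    goto([*m,.25],np.arctan2(m[1],m[0])); manip.move_l([*m,.04],max_speed=.3)
    lower(m,.0175-T,.0135-T)
im,_=manip.grab_frame("wrist"); cv2.imwrite("pics/w3.png",im[:,:,::-1])
print(manip.current_ee_pos(),manip.current_grip_width())
E
```

```text
w1 0.5371690515475204 [-1.86  1.11  5.56]
w2 0.5230517653268191 [-1.22 -0.17  1.87]
held 0.5158467309789436 41.179380032108384 [-2.37 -0.89  4.31] [-0.25 -0.13 -3.36] 43.675
lowered -0.006 dF 13.56 47.4083
[ 0.4660585  -0.09070329 -0.0053165 ] 0.5123744741016394
```

View pics/w3.png

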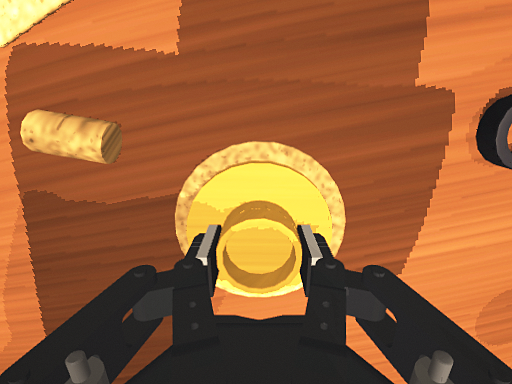

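The base is held and standing on the mat, with mat and flange concentric left to right (both near column 260). Next I'll release, check its position, and fetch the candle.

```bash
python3 - <<'E'
from h import *
m=(.466,-.0907); T=.0205
manip.set_gripper(1.0); manip.move_l([*m,.12],max_speed=.3); manip.move_l([*m,.2],max_speed=.3); manip.dwell(.2)
cal=manip.get_calibration("wrist"); im,d=manip.grab_frame("wrist"); X=cloud(cal,d); cv2.imwrite("pics/w4.png",im[:,:,::-1])
for n,z0,z1 in [("rim",.033,.043),("flange",.0105,.017),("mat+",.0025,.017)]:
    P=X[sel(X,m,.06,z0,z1)]; q,r=hullc(P); print(n,len(P),q.round(4),round(2*r,4),P[:,2].mean().round(4))
t=(.6255,-.2128)
goto([*t,.25],np.arctan2(t[1],t[0])); manip.dwell(.2)
cal=manip.get_calibration("wrist"); im,d=manip.grab_frame("wrist"); X=cloud(cal,d)
P=X[sel(X,t,.04,.058,.068)]; q,r=hullc(P); print("candle",len(P),q.round(4),round(2*r,4),manip.current_time())
E
```

```text
rim 361 [ 0.4664 -0.0904] 0.0461 0.0372
flange 2221 [ 0.4665 -0.0903] 0.0898 0.0118
mat+ 3680 [ 0.4671 -0.0909] 0.1096 0.0089
candle 365 [ 0.6264 -0.2141] 0.0299 50.275
```

The base sits at (0.4664,-0.0904), within 1 mm of the mat centre. Candle next.

```bash
python3 - <<'E'
from h import *
b=(.4663,-.0905); T=.0205; t=(.6264,-.2135); z=.028-T
pick(t,z,hi=.2,grip=25)
w=manip.current_grip_width()
if w>.2:
    goto([*b,.2],np.arctan2(b[1],b[0])); manip.dwell(.1)
    manip.move_l([*b,z+.045],max_speed=.25)
    lower(b,z+.0275,z+.023,dF=2.)
im,_=manip.grab_frame("wrist"); cv2.imwrite("pics/w5.png",im[:,:,::-1])
print(manip.current_ee_pos(),manip.current_grip_width())
E
```

```text
w1 0.3442226262858352 [-1.18  0.76  3.2 ]
w2 0.34292904170705757 [-0.03 -0.68  0.07]
held 0.3415943278751208 24.790531396865845 [-0.65 -1.11  0.15] [-0.13 -1.   -0.35] 58.05
lowered 0.032 dF 14.56 61.0917
[ 0.46655986 -0.09072356  0.03279554] 0.3416412212018893
```

View pics/w5.png

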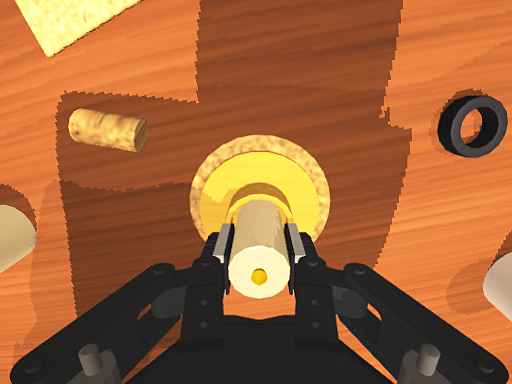

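The candle stands upright in the cup, top at (260,270). Contact came at the expected floor height (0.0325). I'll release, check it, and measure the shade.

```bash
python3 - <<'E'
from h import *
b=(.4663,-.0905); T=.0205
manip.set_gripper(1.0); manip.move_l([*b,.12],max_speed=.25); manip.move_l([*b,.23],max_speed=.3); manip.dwell(.2)
cal=manip.get_calibration("wrist"); im,d=manip.grab_frame("wrist"); X=cloud(cal,d)
for n,z0,z1 in [("rim",.034,.043),("candle",.084,.094),("flange",.0105,.017)]:
    P=X[sel(X,b,.06,z0,z1)]; q,r=hullc(P); print(n,len(P),q.round(4),round(2*r,4),P[:,2].mean().round(4))
s=(.348,-.3098)
goto([*s,.28],np.arctan2(s[1],s[0])); manip.dwell(.2)
cal=manip.get_calibration("wrist"); im,d=manip.grab_frame("wrist"); X=cloud(cal,d)
P=X[sel(X,s,.05,.092,.106)]; q,r=hullc(P); print("shade",len(P),q.round(4),round(2*r,4),P[:,2].mean(),manip.current_time())
E
```

```text
rim 225 [ 0.4667 -0.0904] 0.0457 0.0376
candle 479 [ 0.4666 -0.0904] 0.03 0.0884
flange 1787 [ 0.4665 -0.0902] 0.0897 0.0118
shade 474 [ 0.3474 -0.3116] 0.062 0.09800756492766383 64.2417
```

```bash
python3 - <<'E'
from h import *
b=(.4666,-.0904); T=.0205; s=(.3474,-.3112); z=.070-T
pick(s,z,hi=.2,effort=20,grip=25)
if manip.current_grip_width()>.5:
    goto([*b,.2],np.arctan2(b[1],b[0])); manip.dwell(.2)
    f=fz(); manip.move_l([*b,z+.085],max_speed=.2); manip.move_l([*b,z+.03],max_speed=.1); print(f,fz())
    lower(b,z+.0155,z+.0115,step=.0005,dF=1.5)
im,_=manip.grab_frame("wrist"); cv2.imwrite("pics/w6.png",im[:,:,::-1])
print(manip.current_ee_pos(),manip.current_grip_width(),manip.current_time())
E
```

```text
w1 0.7224967304421844 [-1.37  1.99  6.56]
w2 0.7219462196659024 [-0.69 -0.33  3.58]
held 0.7203203042363612 27.890386562794447 [-1.48  0.63  5.36] [ 0.26  0.37 -2.02] 71.0917
[-1.17  0.69 -1.87] [-0.18  0.38 -1.14]
lowered 0.064 dF -1.77 74.5417
[ 0.46656581 -0.09039429  0.06396813] 0.7163963991503857 74.5917
```

View pics/w6.png

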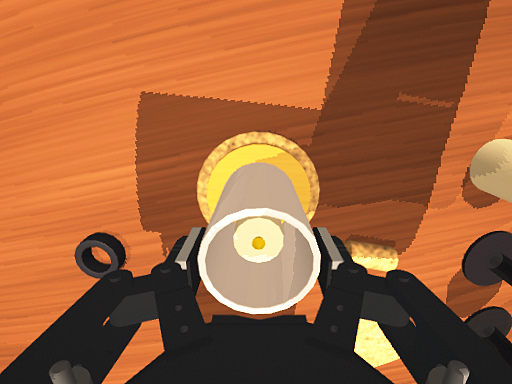

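The shade is over candle and cup, with the candle visible inside at (258,240). The stop was force noise of the wrong sign, about 1.5 mm above the flange, so I'll lower on until there is real contact.

```bash
python3 - <<'E'
from h import *
b=(.4666,-.0904); T=.0205
f=np.mean([manip.current_force()[2] for _ in range(5)]); z=.064
while z>.060:
    z-=.0005; manip.move_l([*b,z],max_speed=.02); d=manip.current_force()[2]-f
    if d>3.5: break
print(z,d)
manip.set_gripper(1.0); manip.move_l([*b,.15],max_speed=.2); manip.move_l([*b,.27],max_speed=.3); manip.dwell(.2)
cal=manip.get_calibration("wrist"); im,d=manip.grab_frame("wrist"); X=cloud(cal,d)
for n,z0,z1 in [("shade",.105,.12),("candle",.084,.094),("flange",.0105,.017)]:
    P=X[sel(X,b,.06,z0,z1)]; q,r=hullc(P); print(n,len(P),q.round(4),round(2*r,4),P[:,2].mean().round(4))
c=(.5172,.418)
manip.move_ptp([*c,.25],down(np.arctan2(c[1],c[0]))); manip.dwell(.2)
cal=manip.get_calibration("wrist"); im,d=manip.grab_frame("wrist"); X=cloud(cal,d); cv2.imwrite("pics/w7.png",im[:,:,::-1])
for z0,z1 in [(.010,.018),(.036,.045)]:
    P=X[sel(X,c,.05,z0,z1)]; q,r=hullc(P); print("cap",len(P),q.round(4),round(2*r,4),manip.current_time())
E
```

```text
0.0625 6.129442203794733
shade 537 [ 0.4657 -0.0909] 0.0621 0.1108
candle 519 [ 0.4633 -0.0906] 0.0598 0.0884
flange 697 [ 0.4649 -0.0911] 0.0897 0.0117
cap 1523 [0.5183 0.4197] 0.072 80.025
cap 150 [0.5184 0.4196] 0.02 80.025
```

View pics/w7.png

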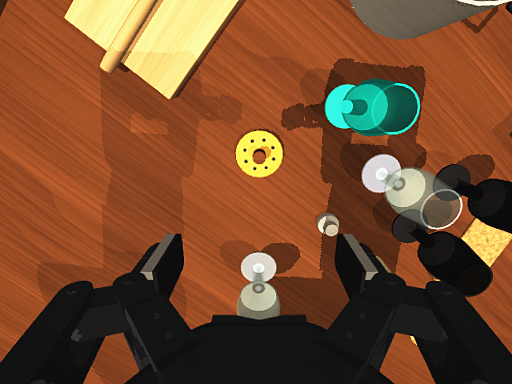

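The shade is seated: contact came at the expected height and its rim measures as standing. The cap is at (260,153), disc 72 mm and knob 20 mm across, with the glasses well clear. Picking it and closing the lantern.

```bash
python3 - <<'E'
from h import *
b=(.4664,-.0906); T=.0205; c=(.5183,.4195); z=.018-T
pick(c,z,hi=.28,effort=20,grip=30)
if manip.current_grip_width()>.15:
    goto([*b,.28],np.arctan2(b[1],b[0])); manip.dwell(.2)
    manip.move_l([*b,z+.13],max_speed=.25); manip.move_l([*b,z+.1085],max_speed=.1); manip.dwell(.2)
    f=np.mean([manip.current_force()[2] for _ in range(5)]); h=.1085
    while h>.1025:
        h-=.0005; manip.move_l([*b,z+h],max_speed=.02); d=manip.current_force()[2]-f
        if d>3.5: break
    print("h",h,d)
im,_=manip.grab_frame("wrist"); cv2.imwrite("pics/w8.png",im[:,:,::-1])
print(manip.current_ee_pos(),manip.current_grip_width(),manip.current_time())
E
```

```text
w1 0.22098797131479092 [-1.27 -0.87  3.48]
w2 0.2260147151897494 [-1.19 -0.16  1.57]
held 0.21909544774016806 29.333421885967255 [-1.17 -0.32  2.35] [ 0.05 -1.07 -1.14] 88.5917
h 0.1045 7.649029574645348
[ 0.46664084 -0.09065411  0.10252866] 0.21979508560262803 94.025
```

View pics/w8.png

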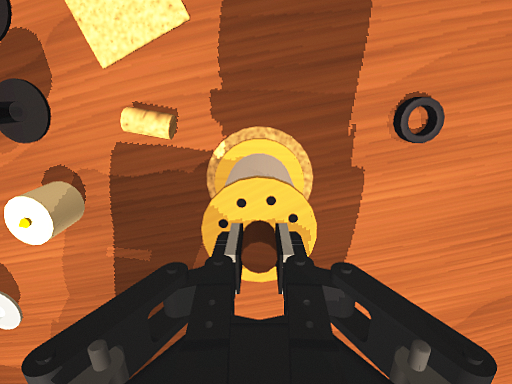

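The cap sits on the shade at (260,230), with contact at the expected 0.105. I'll release, retreat and check everything.

```bash
python3 - <<'E'
from h import *
b=(.4664,-.0906)
manip.set_gripper(1.0); manip.move_l([*b,.2],max_speed=.2); manip.move_l([*b,.33],max_speed=.3); manip.dwell(.2)
cal=manip.get_calibration("wrist"); im,d=manip.grab_frame("wrist"); X=cloud(cal,d)
for n,z0,z1 in [("knob",.138,.152),("disc",.110,.124),("flange",.0105,.017)]:
    P=X[sel(X,b,.06,z0,z1)]; q,r=hullc(P); 
    A=np.linalg.lstsq(np.c_[P[:,:2]-P[:,:2].mean(0),np.ones(len(P))],P[:,2],rcond=None)[0]
    print(n,len(P),q.round(4),round(2*r,4),P[:,2].mean().round(4),"slope",A[:2].round(3))
manip.move_ptp([.3,-.35,.35],down(-.86)); manip.dwell(.2)
im,_=manip.grab_frame("scene"); cv2.imwrite("pics/s9.png",im[:,:,::-1]); print(manip.current_time())
E
```

```text
knob 174 [ 0.4668 -0.0904] 0.0199 0.1447 slope [-0.075  0.026]
disc 1743 [ 0.467  -0.0902] 0.0718 0.1177 slope [-0.004  0.002]
flange 402 [ 0.4674 -0.0903] 0.0895 0.0119 slope [0.012 0.   ]
97.5917
```

View pics/s9.png

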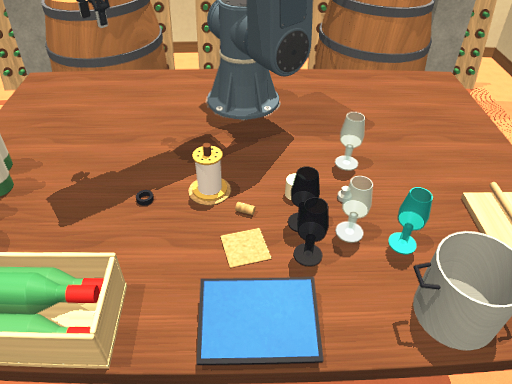

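The lantern stands upright on the round mat at (208,175). Its disc is level at 0.118 m, against 0.119 expected, and the fat candle and glasses are where they were.

```bash
python3 -c "
from bench import manip
print(manip.sign_off())"
```

```text
the job is handed in; nothing more can be done
None
```

The lantern is assembled on the round mat in the order you asked, upright, seated and let go; the fat candle and both wine glasses were left where they stood, and the job was handed in at about 98 s.

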